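# Open the combination padlock of the garden chest and hold it up

### The job

The garden-tool chest is secured by a combination padlock lying in its hasp. Turn the dial click by click until the white pointer has clicked in at the raised index rib on the shackle side, pull the shackle all the way open, then lift the open padlock off the hasp and keep holding it still in the gripper, about 10 cm above where it lay. Finish while holding it, and do not disturb the plant, the planter or the small clay pot.

Things in the scene. Friction and masses are not known exactly. Their poses are not given: they have to be found in the camera images.
- chest: Fixed grey steel chest, 280 x 340 x 90 mm (x, y, z), origin at the centre of its underside on the table. Its lid is flat; a dark steel hasp seat stands on it, centred 20 mm towards chest +x.
- staple (a point): Middle of the top of the hasp's steel staple, an arch 6 mm (x) by 20 mm (y), its top 25 mm above the seat. It stands over the shackle's +y leg, 36.5 mm to -x and 21 mm to +y of the padlock's centre. The seat under the padlock is 79 x 71 mm, 16 mm above the lid; a rim 4 to 6 mm thick rises 7 mm more around the padlock's foot, with 1.5 mm play.
- lock: Loose brass padlock, about 430 g, lying flat; body 64 x 60 x 30 mm (x, y, z); origin at the centre of its underside, 106 mm above the table; at the start its axes are parallel to the chest's. Shackle out of the -x face, dial on top. The shut shackle's +y leg runs through the staple and the padlock cannot be lifted; with the shackle drawn 22 mm or more it lifts straight up.
- lock_grip (a point): On the padlock's vertical centre line, 17 mm above its underside: a height to grip the brass body across its two plain sides (60 mm apart, along lock y). They are free above the 7 mm rim.
- dial (a joint): Dial angle in rad, anticlockwise from above positive, range -0.8 to 2.1. At 0 (within about 0.1) the white pointer is at the raised dark index rib (6 x 4 mm, 4 mm high) on the body top at its -x edge, and the shackle is free. Sprung notches every 0.524 rad (30 degrees), one at 0; a click peaks at about 0.05 N m. Starts one to three notches anticlockwise of the rib.
- dial_grip (a point): On the dial's axis (lock z through its origin), 50 mm above the lock's underside. Dial: black disc 47 mm wide, 6 mm high, carrying an upright bar 44 mm long, 12 mm thick, from 36 to 60 mm above the underside. The point turns with the dial: x along the bar; the white pointer line on its top is on the -x half, at joint 0 towards lock -x.
- shackle (a joint): How far the shackle is drawn out, in m: 0 shut, 0.030 fully open (stop). Slides towards lock -x, about 2 N friction, stays where left. Until the dial is at 0 it gives only about 3 mm.
- shackle_bow (a point): Middle of the shackle's cross bar, on the rod's centre: 82 mm from the lock's centre towards lock -x when shut, 15 mm above the lock's underside, 31 mm above the chest lid with nothing under it. U of 8 mm round steel rod; the cross bar runs along lock y, straight for 30 mm; 34 mm clear between the legs, 38 mm clear between bar and staple when shut.
- plant: Bystander: black plastic flower pot with grey-green leaves, 120 mm wide, about 250 mm tall with leaves, 0.8 kg, on the table to the left of the chest; origin at the centre of its underside.
- planter: Bystander: taupe rectangular planter with soil, 240 x 150 x 130 mm, 1.5 kg, on the table to the right of the chest; origin at the centre of its underside.
- claypot: Bystander: small empty terracotta pot, 68 mm wide, 55 mm tall, on the chest lid at the far left (+x, +y) of the padlock, 85 to 155 mm from its centre; origin at the centre of its underside.
Things that resemble listed ones, but are neither listed nor needed, are in the scene too. Of the things like the lock, leave any that is pink; of the rest the larger one is meant.

How it is judged:
By the outcome, as a careful person would: the job done as asked, in the order asked, and still so for the second after the job is handed in, while the arm keeps its last pose, push and grip.
It also fails if it takes over 62 s, if anything falls off the work surface, if the arm or the gripper's body presses on something with over 40 N, if the wrist force passes 120 N, or if a joint passes its speed limit or range.

### The arm

A 6-joint arm with a two-finger parallel gripper is mounted at the origin on the work surface. World frame = base frame: x ahead of the robot, y to its left, z up, the work surface at z = 0. Lengths are in m, angles in rad, forces in N, time in s.
With the tool pointing down it reaches from about 0.4 to 0.925 m from the base axis. Payload 12.5 kg.
Tool frame: the origin (TCP) lies midway between the tips of the shut fingers; the grasp point (between the pads) lies 19 mm behind it; z points along the fingers, y is the line along which they close (so a half turn about z gives the same grasp; the last joint's range is limited). The gripper opens to 95 mm and grips with 3 to 60 N. Pads are 20 mm wide; open, the fingers measure 119 mm over their backs; the gripper's body (75 mm by 180 mm) begins 59 mm behind the grasp point.
Start: joints at [-1.439, 0.491, 1.559, -0, 1.092, -0.106], TCP at [0.147, -0.607, 0.215] pointing down, gripper open.
Joint ranges: [-3.1, 3.1], [-0.84, 2.19], [0.05, 2.79], [-1.13, 4.28], [0.06, 2.93], [-2.69, 2.69]. Speed limits (rad/s): [2.22, 2.22, 2.79, 3.14, 3.14, 3.14].

### API

Orientations are given as a unit quaternion [w, x, y, z].
In Python, from cell import robot, capture, calibration, job_done gives the robot as it stands.
- The arm moves only by the tool send_rows, never from a script. Its argument "plan" is one flat list of numbers, 4 for each row, row after row: the shift along the tool's x, y, z in mm, then the turn about the tool's z in degrees. In form: [dx, dy, dz, yaw, dx, dy, dz, yaw, ...]. A call has exactly 10 rows; each row shifts and turns the commanded pose from where the row before left it, along the tool's axes as they then stand; what a row does not reach is not made up. A row lasts 1/12 s, in which the tool goes at most 41.7 mm and 7.16 degrees, less where a joint would pass 70% of its speed; a pose out of reach is approached as far as the arm can. A call with a gripper value outside its range is refused whole. "fingers" is the closure, from 0 (fully open) to 1 (shut), set as the call begins (left out, the last holds). The fingers move at their own pace and stop on an object; "newtons" is the grip in N (left out, the last holds). Time passes only in rows, so rows that do not move let the fingers close, or fill a call up. It gives the time, the measured TCP pose, the force, the opening and the grip force at its end, in the units of the state.
- robot.state(): the state, without advancing time (a new reading comes with each control period).
- capture(name): name is "side" or "top" or "wrist"; returns (picture, depth): 400x640x3 uint8, blue, green, red; 400x640 float32, m along the optical axis (not along the pixel's ray), 0 where there is no reading.
- calibration(name): a dict with "camera_matrix" (3x3 intrinsics, pixels), "dist" ([k1, k2, p1, p2, k3] as OpenCV has them; the pictures are not rectified), "world_from_camera" (4x4, takes a point from camera to world coordinates); the wrist camera has in their place "tool_from_camera" (4x4, takes a point from camera to tool coordinates, whose origin is the TCP and whose axes are the flange's). Camera axes: x right, y up, looking along -z (the intrinsics and any distortion apply to the point x, -y, -z); pixel columns grow to the right and rows downward; lengths in m; the calibration is good to about 2 mm. A picture is of the moment at which its call begins: read the wrist's pose just before it. calibration takes no time and is no camera call.
- job_done(): hands the job in; it is judged then, once.
The state is a dict: "t": time; "q": joint angles; "qd": joint speeds; "joint_efforts": joint torques, N m; "tool_pos": TCP position; "orientation": TCP orientation; "force": force on the tool from outside, world axes, zero at the start; "wrist_torque": the same for the moment, N m; "finger_gap": finger opening in m; "grasp_force": force on a finger pad.
Only numpy, scipy, OpenCV 4.12 (cv2) and the standard library are available. Lean on these libraries where they do the work, as an engineer would, in place of code of your own. Each camera call takes 0.05 s, during which the arm holds its last target. There are 200 camera calls.

## Working session

There is one attempt and no reset: what is moved stays moved. The work goes in short steps, Python scripts to look and compute and a tool call to move; the robot and the scene stay as the last step left them, time stands still between calls to the robot, and variables do not carry over. Pictures are saved under pics/ and viewed, at most 10 in all, crops included, and the job is handed in when it is done.

Besides the shell and the picture viewer there is one more tool, called after "Request:" in YAML: its name, and indented under it one key for each argument. send_rows: Moves the arm, as the interface text tells. Its arguments: {"type":"object","properties":{"plan":{"type":"array","items":{"type":"number"}},"fingers":{"type":"number"},"newtons":{"type":"number"}},"required":["plan"]}

```bash
ls; mkdir -p pics; python3 - <<'E'
from cell import robot,capture,calibration
import cv2,numpy as np,pickle
s=robot.state();print(s)
d={}
for n in("top","side"):
    p,z=capture(n);cv2.imwrite(f"pics/{n}0.png",p);d[n]=(p,z,calibration(n));print(n,calibration(n))
print(calibration("wrist"))
pickle.dump(d,open("d0.pkl","wb"))
E
```

```text
pics
{'t': 0.0, 'q': array([-1.43859369e+00,  4.91578289e-01,  1.55943006e+00, -5.53274540e-06,
        1.09170056e+00, -1.05605444e-01]), 'qd': array([-1.04372674e-03, -1.92590034e-04,  3.42270468e-04, -8.49920344e-04,
        1.58847122e-03, -6.27000155e-05]), 'joint_efforts': array([-3.92396003e-03, -6.12647438e+01, -2.58180696e+01,  6.90919929e-02,
        4.82215849e-02, -8.67824519e-05]), 'tool_pos': array([ 0.1472195 , -0.60717255,  0.21405679]), 'orientation': array([-5.58047232e-04,  9.92938934e-01,  1.18625304e-01, -9.87609883e-06]), 'force': array([-0.51111689, -0.6105835 , -0.10140793]), 'wrist_torque': array([ 2.27363788e-02, -4.22244082e-05, -2.87962942e-02]), 'grasp_force': 0.0, 'finger_gap': 0.09522901025784276}
top {'camera_matrix': array([[496.51809657,   0.        , 322.17506393],
       [  0.        , 496.51809657, 205.13013763],
       [  0.        ,   0.        ,   1.        ]]), 'dist': array([0.01422414, 0.        , 0.        , 0.        , 0.        ]), 'world_from_camera': array([[-0.00526708,  0.99031524, -0.13873708,  0.37406117],
       [-0.99994888, -0.00
[... 602 characters left out ...]
14056,  0.93780084],
       [ 0.        ,  0.        ,  0.        ,  1.        ]])}
{'camera_matrix': array([[302.97594106,   0.        , 317.6096603 ],
       [  0.        , 302.97594106, 197.25660013],
       [  0.        ,   0.        ,   1.        ]]), 'dist': array([-0.00996116,  0.        ,  0.        ,  0.        ,  0.        ]), 'tool_from_camera': array([[ 5.69772991e-04,  9.59098084e-01,  2.83073385e-01,
         7.98906361e-02],
       [ 9.99999759e-01, -6.58445715e-04,  2.18110120e-04,
        -6.15045455e-04],
       [ 3.95577456e-04,  2.83073193e-01, -9.59098228e-01,
        -1.71140892e-01],
       [ 0.00000000e+00,  0.00000000e+00,  0.00000000e+00,
         1.00000000e+00]])}
```

View pics/top0.png

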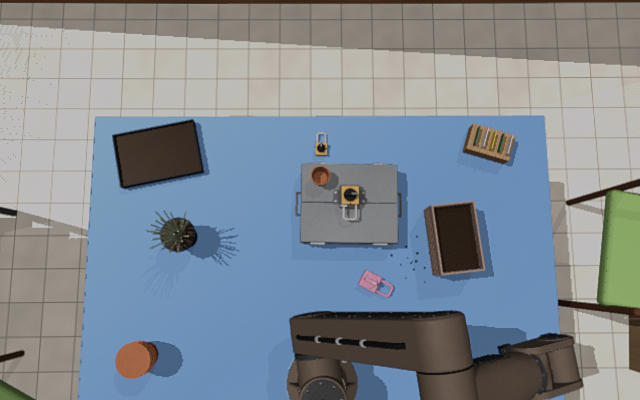

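View pics/side0.png

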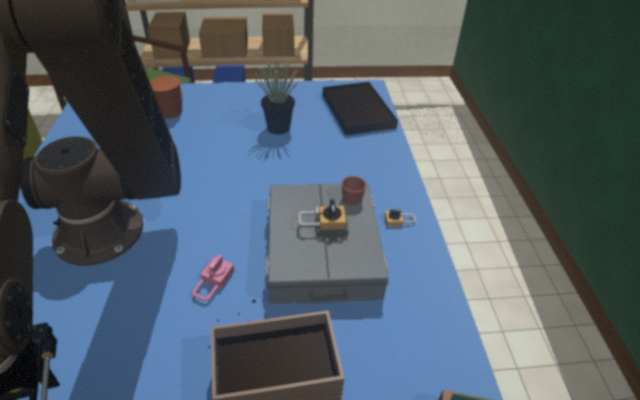

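Candidates for the padlock (top picture): brass lock on the chest (350,195), small brass lock on the table (321,147), pink lock (376,284). By the description I choose the larger brass one on the chest; claypot is at (320,176), plant at (178,235), planter at (455,238). Next is a close crop and the pose.

```bash
cat > h.py <<'E'
import cv2,numpy as np
def ray(c,uv,T):
    uv=np.asarray(uv,float).reshape(-1,1,2)
    n=cv2.undistortPoints(uv,c["camera_matrix"],c["dist"])[:,0]
    d=np.c_[n[:,0],-n[:,1],-np.ones(len(n))]
    return T[:3,3],d@T[:3,:3].T
def onplane(c,uv,z,T=None):
    T=c["world_from_camera"] if T is None else T
    o,d=ray(c,uv,T);return o+d*((z-o[2])/d[:,2])[:,None]
def quat(q):
    from scipy.spatial.transform import Rotation as R
    return R.from_quat(np.r_[q[1:],q[0]]).as_matrix()
def Ttool(s):
    T=np.eye(4);T[:3,:3]=quat(s["orientation"]);T[:3,3]=s["tool_pos"];return T
E
python3 - <<'E'
import pickle,cv2,numpy as np
from h import *
d=pickle.load(open("d0.pkl","rb"))
p,z,c=d["top"]
crop=p[155:255,290:410];a=cv2.resize(crop,None,fx=4,fy=4,interpolation=cv2.INTER_CUBIC)
ps=d["side"][0];b=cv2.resize(ps[165:265,270:390][:, :80],None,fx=4,fy=4,interpolation=cv2.INTER_CUBIC)
cv2.imwrite("pics/crop.png",np.hstack([a,b]))
hsv=cv2.cvtColor(p,cv2.COLOR_BGR2HSV)
m=cv2.inRange(hsv,(12,100,100),(30,255,255));m[:,:335]=0;m[:,365:]=0;m[:180]=0;m[220:]=0
r=cv2.minAreaRect(cv2.findNonZero(m));print("brass rect",r)
print(onplane(c,[r[0]],.136), onplane(c,cv2.boxPoints(r),.136))
# chest lid: gray mask
g=cv2.inRange(hsv,(0,0,60),(180,60,180));g[:150]=0;g[255:]=0;g[:,:285]=0;g[:,:][:,412:]=0
n,l,st,ce=cv2.connectedComponentsWithStats(g);i=1+np.argmax(st[1:,4]);
g=cv2.morphologyEx((l==i).astype(np.uint8),cv2.MORPH_OPEN,np.ones((15,15)))
r=cv2.minAreaRect(cv2.findNonZero(g));print("lid",r);print(onplane(c,cv2.boxPoints(r),.09))
cp=cv2.inRange(hsv,(0,110,60),(11,255,255));cp[:,:305]=0;cp[:,340:]=0;cp[:160]=0;cp[195:]=0
M=cv2.moments(cp,True);print("clay",onplane(c,[[M["m10"]/M["m00"],M["m01"]/M["m00"]]],.13))
E
```

```text
brass rect ((349.5, 195.0), (18.0, 17.0), 90.0)
[[ 0.6439397  -0.09821136  0.136     ]] [[ 0.67535043 -0.06941112  0.136     ]
 [ 0.67512974 -0.12782329  0.136     ]
 [ 0.61267971 -0.12687117  0.136     ]
 [ 0.61291458 -0.06875495  0.136     ]]
lid ((348.5, 204.0), (80.0, 97.0), 90.0)
[[ 0.76337296  0.07304854  0.09      ]
 [ 0.76218518 -0.27144834  0.09      ]
 [ 0.47834732 -0.26401341  0.09      ]
 [ 0.47990379  0.07278629  0.09      ]]
clay [[0.71436288 0.00181488 0.13      ]]
```

View pics/crop.png

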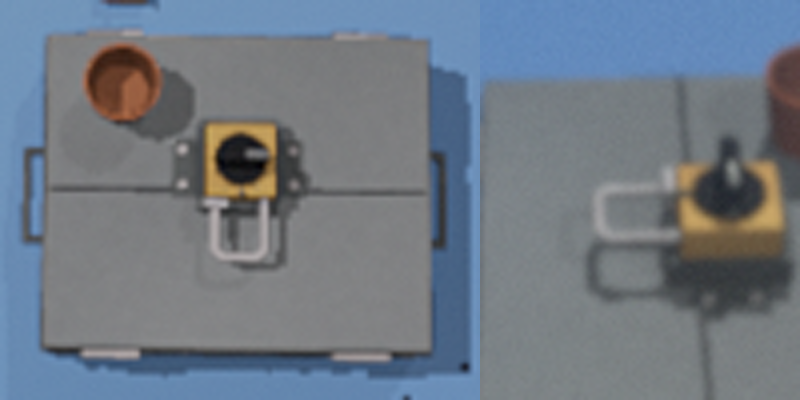

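The crop confirms the choice: the larger brass lock on the chest lid (crop ~ (240,160)), shackle towards -x through the staple. The white pointer points to image right (-y), so the dial is about 90° (3 notches) anticlockwise of the rib. Moving above the lock.

Request:
send_rows:
  plan: [25, -16, -10, 0, 25, -16, -10, 0, 25, -16, -10, 0, 25, -16, -10, 0, 25, -16, -10, 0, 25, -16, -10, 0, 25, -16, -10, 0, 25, -16, -10, 0, 25, -16, -10, 0, 25, -16, -10, 0]
  fingers: 0.55
  newtons: 15

```text
t: 0.93
tool_pos: [0.3533, -0.3917, 0.315]
orientation: [-0.0, 0.993, 0.119, -0.0]
force: [-0.2, -0.5, -0.1]
finger_gap: 0.0434
grasp_force: 0.0
```

Request:
send_rows:
  plan: [25, -16, 0, 0, 25, -16, 0, 0, 25, -16, 0, 0, 25, -16, 0, 0, 25, -16, 0, 0, 25, -16, 0, 0, 25, -16, 0, 0, 25, -16, 0, 0, 25, -16, 0, 0, 25, -16, 0, 0]

```text
t: 1.77
tool_pos: [0.5586, -0.1773, 0.3144]
orientation: [-0.0, 0.993, 0.119, -0.0]
force: [0.4, -0.9, -0.2]
finger_gap: 0.0426
grasp_force: 0.0
```

Request:
send_rows:
  plan: [25, -14, 0, 0, 25, -14, 0, 0, 25, -14, 0, 0, 25, -14, 0, 0, 0, 0, 0, -7, 0, 0, 0, -7, 0, 0, 0, -7, 0, 0, 0, -7, 0, 0, 0, -7, 0, 0, 0, -7]

```text
t: 2.6
tool_pos: [0.6417, -0.1006, 0.3142]
orientation: [-0.0, 0.883, 0.469, -0.0]
force: [-1.0, 0.7, 0.2]
finger_gap: 0.0425
grasp_force: 0.0
```

Request:
send_rows:
  plan: [0, 0, 10, -7, 0, 0, 10, -7, 0, 0, 10, -7, 0, 0, 10, -7, 0, 0, 10, -7, 0, 0, 10, 0, 0, 0, 10, 0, 0, 0, 0, 0, 0, 0, 0, 0, 0, 0, 0, 0]

```text
t: 3.43
tool_pos: [0.642, -0.1007, 0.2451]
orientation: [0.0, 0.704, 0.71, 0.0]
force: [-0.6, 0.6, 0.5]
finger_gap: 0.0428
grasp_force: 0.0
```

```bash
cat > look.py <<'E'
import sys,pickle
from cell import robot,capture,calibration
from h import *
s=robot.state();p,z=capture("wrist");c=calibration("wrist");T=Ttool(s)@c["tool_from_camera"]
n=sys.argv[1];cv2.imwrite(f"pics/{n}.png",p);pickle.dump((s,p,z,c,T),open(n+".pkl","wb"))
hsv=cv2.cvtColor(p,cv2.COLOR_BGR2HSV)
m=cv2.inRange(hsv,(12,90,60),(32,255,255));m=cv2.morphologyEx(m,cv2.MORPH_OPEN,np.ones((3,3)))
k,l,st,ce=cv2.connectedComponentsWithStats(m);i=1+np.argmax(st[1:,4]);print(st[i])
m=(l==i).astype(np.uint8)
cc=cv2.findContours(m,cv2.RETR_EXTERNAL,cv2.CHAIN_APPROX_NONE)[0][0][:,0]
P=onplane(c,cc,.136,T)[:,:2]
r=cv2.minAreaRect((P*1000).astype(np.float32));print("body mm",r)
E
python3 look.py w1
```

```text
[ 287  157   68   66 2435]
body mm ((644.2901000976562, -96.01145935058594), (63.51532745361328, 63.71927261352539), 88.91716003417969)
```

View pics/w1.png

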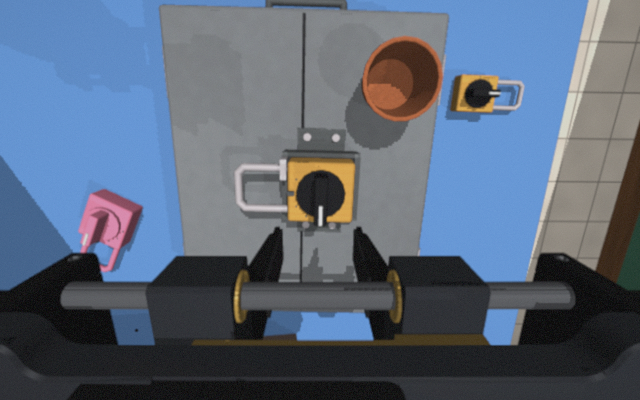

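The wrist view shows the lock body at (320,190), the bar and white pointer pointing down at (320,215), i.e. -y, shackle to the left (-x), the clay pot at (402,78) well clear. Now the chest yaw from the lid edges and the pointer angle.

```bash
cat > yaw.py <<'E'
import pickle
from h import *
s,p,z,c,T=pickle.load(open("w1.pkl","rb"))
hsv=cv2.cvtColor(p,cv2.COLOR_BGR2HSV)
g=cv2.inRange(hsv,(95,100,60),(125,255,255))  # blue table
L=[];R_=[]
for v in range(20,235,4):
    row=g[v]; L.append((np.where(row[:230]>0)[0].max()+.5,v))
    w=np.where(row[410:]>0)[0]
    if len(w): R_.append((410+w.min()-.5,v))
for E in(L,R_):
    P=onplane(c,E,.09,T);f=np.polyfit(P[:,1],P[:,0],1)
    r=P[:,0]-np.polyval(f,P[:,1]);k=abs(r)<.003
    f=np.polyfit(P[k,1],P[k,0],1);print("edge x at y=-.098",np.polyval(f,-.098),"yaw deg",-np.degrees(np.arctan(f[0])),k.mean())
w=cv2.inRange(hsv,(0,0,190),(180,50,255));w[:180]=0;w[235:]=0;w[:,:300]=0;w[:,345:]=0
r=cv2.findNonZero(w)[:,0];P=onplane(c,r,.166,T)[:,:2]*1000
print("pointer",len(r),P.mean(0),cv2.fitLine(P.astype(np.float32),cv2.DIST_L2,0,.01,.01).ravel())
E
python3 yaw.py
```

```text
edge x at y=-.098 0.4851194064737035 yaw deg -0.8809643929392584 1.0
edge x at y=-.098 0.7633042727404324 yaw deg -1.3895248171218435 1.0
pointer 55 [ 643.97443684 -110.68982743] [ 1.19339535e-02 -9.99928772e-01  6.43974426e+02 -1.10689827e+02]
```

Request:
send_rows:
  plan: [2.5, 2, 10, 1, 0, 0, 12, 0, 0, 0, 12, 0, 0, 0, 12, 0, 0, 0, 12, 0, 0, 0, 12, 0, 0, 0, 10, 0, 0, 0, 10, 0, 0, 0, 7, 0, 0, 0, 0, 0]

```text
t: 4.32
tool_pos: [0.6433, -0.098, 0.1459]
orientation: [-0.001, 0.709, 0.705, -0.001]
force: [-0.9, -0.3, -0.4]
finger_gap: 0.043
grasp_force: 0.0
```

Request:
send_rows:
  plan: [0, 0, 0, 0, 0, 0, 0, 0, 0, 0, 0, 0, 0, 0, 0, 0, 0, 0, 0, 0, 0, 0, 0, 0, 0, 0, 0, 0, 0, 0, 0, 0, 0, 0, 0, 0, 0, 0, 0, 0]
  fingers: 1
  newtons: 15

```text
t: 5.15
tool_pos: [0.644, -0.0982, 0.1479]
orientation: [0.0, 0.709, 0.705, 0.0]
force: [0.8, -0.1, 3.2]
finger_gap: 0.0117
grasp_force: 15.0
```

Bar gripped (gap 11.7 mm). Turning clockwise, one click per call.

Request:
send_rows:
  plan: [0, 0, 0, 5, 0, 0, 0, 5, 0, 0, 0, 5, 0, 0, 0, 5, 0, 0, 0, 5, 0, 0, 0, 5, 0, 0, 0, 0, 0, 0, 0, 0, 0, 0, 0, 0, 0, 0, 0, 0]

```text
t: 5.98
tool_pos: [0.6441, -0.0982, 0.1479]
orientation: [0.0, 0.867, 0.498, 0.0]
force: [2.6, 0.2, 4.7]
finger_gap: 0.012
grasp_force: 15.0
```

Request:
send_rows:
  plan: [0, 0, 0, 5, 0, 0, 0, 5, 0, 0, 0, 5, 0, 0, 0, 5, 0, 0, 0, 5, 0, 0, 0, 5, 0, 0, 0, 0, 0, 0, 0, 0, 0, 0, 0, 0, 0, 0, 0, 0]

```text
t: 6.82
tool_pos: [0.644, -0.0982, 0.1479]
orientation: [0.0, 0.966, 0.257, 0.0]
force: [1.9, -0.5, 5.4]
finger_gap: 0.0119
grasp_force: 15.0
```

Request:
send_rows:
  plan: [0, 0, 0, 5, 0, 0, 0, 5, 0, 0, 0, 5, 0, 0, 0, 5, 0, 0, 0, 5, 0, 0, 0, 5, 0, 0, 0, 0, 0, 0, 0, 0, 0, 0, 0, 0, 0, 0, 0, 0]

```text
t: 7.65
tool_pos: [0.6439, -0.0983, 0.1479]
orientation: [0.0, 1.0, -0.001, 0.0]
force: [2.6, -0.6, 5.8]
finger_gap: 0.0122
grasp_force: 15.0
```

```bash
python3 look.py w2; python3 - <<'E'
import cv2
p=cv2.imread("pics/w2.png");cv2.imwrite("pics/w2c.png",cv2.resize(p[100:300,200:440],None,fx=2.5,fy=2.5))
E
```

```text
[ 272  180   94   77 3861]
body mm ((654.5501098632812, -98.03536987304688), (59.49230194091797, 52.46452713012695), 89.13050842285156)
```

View pics/w2c.png

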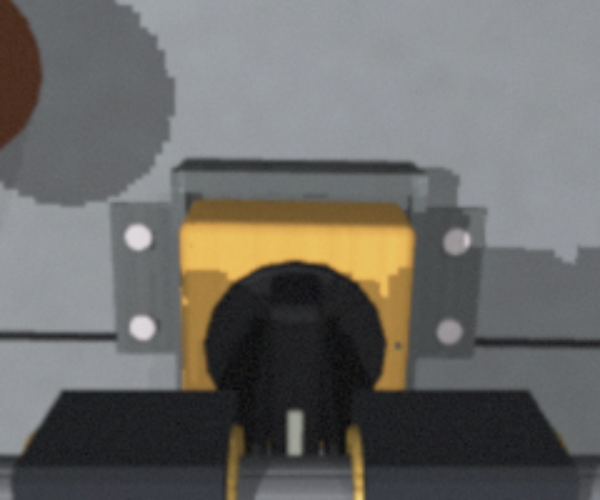

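The crop shows the white pointer at (295,430), now towards the robot (-x), bar square to the body. Release, rise, and look from near.

Request:
send_rows:
  plan: [0, 0, 0, 0, 0, 0, 0, 0, 0, 0, 0, 0, 0, 0, 0, 0, 0, 0, -12, 0, 0, 0, -12, 0, 0, 0, -12, 0, 0, 0, -12, 0, 0, 0, -12, 0, 0, 0, -12, 0]
  fingers: 0.6

```text
t: 8.53
tool_pos: [0.6438, -0.0981, 0.2215]
orientation: [0.0, 1.0, -0.003, 0.0]
force: [-0.3, -0.1, -0.0]
finger_gap: 0.038
grasp_force: 0.0
```

Request:
send_rows:
  plan: [0, 0, 0, -7, 0, 0, 0, -7, 0, 0, 0, -7, 0, 0, 0, -7, 0, 0, 0, -7, 0, 0, 0, -7, 0, 0, 0, -7, 0, 0, 0, -7, 0, 0, 0, -7, 0, 0, 0, -7]

```text
t: 9.37
tool_pos: [0.6438, -0.0981, 0.2208]
orientation: [0.0, 0.819, 0.573, 0.0]
force: [0.6, 0.3, 0.7]
finger_gap: 0.0378
grasp_force: 0.0
```

Request:
send_rows:
  plan: [0, -10, 0, -7, 0, -10, 0, -7, 0, -10, 0, -7, 0, -12, 0, 0, 0, -12, 0, 0, 0, -12, 0, 0, 0, -12, 0, 0, 0, 0, 0, 0, 0, 0, 0, 0, 0, 0, 0, 0]

```text
t: 10.2
tool_pos: [0.5675, -0.0919, 0.2203]
orientation: [0.001, 0.703, 0.711, 0.0]
force: [0.3, -0.0, 0.4]
finger_gap: 0.0383
grasp_force: 0.0
```

```bash
python3 look.py w3
```

```text
[ 362  171   80   70 2777]
body mm ((640.7987670898438, -94.86966705322266), (64.3488998413086, 67.03649139404297), 88.88231658935547)
```

View pics/w3.png

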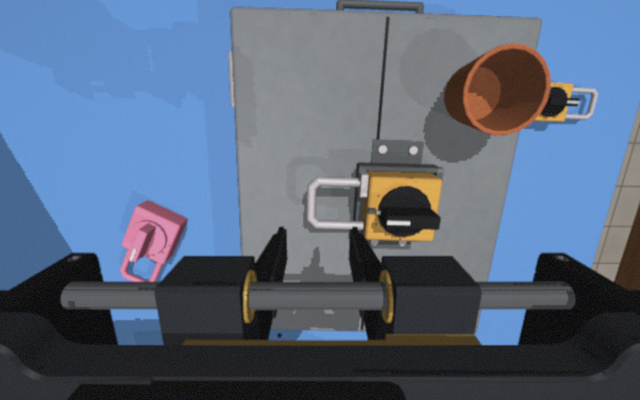

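Pointer white line at (399,222) now points left, to the shackle side; the bow's cross bar is at (313,203). Measuring both.

```bash
python3 - <<'E'
import pickle
from h import *
s,p,z,c,T=pickle.load(open("w3.pkl","rb"))
hsv=cv2.cvtColor(p,cv2.COLOR_BGR2HSV)
w=cv2.inRange(hsv,(0,0,185),(180,60,255));w[:205]=0;w[235:]=0;w[:,:380]=0;w[:,418:]=0
r=cv2.findNonZero(w)[:,0];P=onplane(c,r,.166,T)[:,:2]*1000
print("pointer",len(r),P.mean(0),cv2.fitLine(P.astype(np.float32),cv2.DIST_L2,0,.01,.01).ravel())
b=(hsv[...,2]>150)&(hsv[...,1]<50)
rows=[]
for v in range(188,222,2):
    u=np.where(b[v,296:330])[0]
    if len(u): rows.append((296+u.mean(),v))
P=onplane(c,rows,.121,T);print(len(rows),P[0],P[-1],P.mean(0),np.polyfit(P[:,1],P[:,0],1))
# legs: rows extremes at a column
for u in (330,345):
    v=np.where(b[170:240,u])[0]+170;Q=onplane(c,[(u,v.min()-.5),(u,v.max()+.5)],.121,T);print(v.min(),v.max(),Q)
E
```

```text
pointer 71 [631.27201417 -98.26080936] [ 9.9980652e-01 -1.9670494e-02  6.3127203e+02 -9.8260811e+01]
17 [ 0.5620079  -0.08215432  0.121     ] [ 0.5631554 -0.1136069  0.121    ] [ 0.56161024 -0.09773703  0.121     ] [-0.01782505  0.55986807]
178 227 [[ 0.57837888 -0.07206309  0.121     ]
 [ 0.57950943 -0.1210929   0.121     ]]
178 228 [[ 0.59207574 -0.07190701  0.121     ]
 [ 0.59393252 -0.12196517  0.121     ]]
```

Dial is at 0 (pointer aligned with the lock axis to within 0.1°), bow at (0.5617, -0.0967). Down over the bar.

Request:
send_rows:
  plan: [-5, -5.5, 10, 1.7, 0, 0, 14, 0, 0, 0, 14, 0, 0, 0, 14, 0, 0, 0, 14, 0, 0, 0, 14, 0, 0, 0, 12, 0, 0, 0, 12, 0, 0, 0, 9, 0, 0, 0, 0, 0]
  fingers: 0.68

```text
t: 11.08
tool_pos: [0.561, -0.0967, 0.1049]
orientation: [-0.001, 0.714, 0.7, -0.001]
force: [0.2, -0.3, 0.4]
finger_gap: 0.0304
grasp_force: 0.0
```

Request:
send_rows:
  plan: [0, 0, 0, 0, 0, 0, 0, 0, 0, 0, 0, 0, 0, 0, 0, 0, 0, 0, 0, 0, 0, 0, 0, 0, 0, 0, 0, 0, 0, 0, 0, 0, 0, 0, 0, 0, 0, 0, 0, 0]
  fingers: 1
  newtons: 20

```text
t: 11.92
tool_pos: [0.5614, -0.0969, 0.1067]
orientation: [0.0, 0.714, 0.7, 0.0]
force: [-0.2, 0.1, 1.9]
finger_gap: 0.0076
grasp_force: 20.0
```

Request:
send_rows:
  plan: [0, -4, 0, 0, 0, -4, 0, 0, 0, -4, 0, 0, 0, -4, 0, 0, 0, -4, 0, 0, 0, -4, 0, 0, 0, -4, 0, 0, 0, -2, 0, 0, 0, 0, 0, 0, 0, 0, 0, 0]

```text
t: 12.75
tool_pos: [0.531, -0.0963, 0.1066]
orientation: [-0.0, 0.714, 0.7, -0.0]
force: [-0.8, -1.7, 1.8]
finger_gap: 0.0071
grasp_force: 20.0
```

Request:
send_rows:
  plan: [0, -0.5, 0, 0, 0, -0.5, 0, 0, 0, -0.5, 0, 0, 0, 0, 0, 0, 0, 0, 0, 0, 0, 0, 0, 0, 0, 0, 0, 0, 0, 0, 0, 0, 0, 0, 0, 0, 0, 0, 0, 0]

```text
t: 13.58
tool_pos: [0.5309, -0.0964, 0.1069]
orientation: [0.001, 0.714, 0.7, 0.001]
force: [7.1, -0.9, 0.2]
finger_gap: 0.0074
grasp_force: 20.0
```

The shackle reached its stop (30.5 mm, 7 N). Release, rise and go back over the lock body.

Request:
send_rows:
  plan: [0, 0.8, 0, 0, 0, 0, 0, 0, 0, 0, 0, 0, 0, 0, 0, 0, 0, 0, -15, 0, 0, 0, -20, 0, 0, 0, -20, 0, 0, 0, -20, 0, 0, 0, -20, 0, 0, 0, -18, 0]
  fingers: 0.7

```text
t: 14.42
tool_pos: [0.5303, -0.0962, 0.2207]
orientation: [-0.0, 0.714, 0.7, -0.0]
force: [-0.7, 1.0, -0.4]
finger_gap: 0.0286
grasp_force: 0.0
```

Request:
send_rows:
  plan: [0, 12, 0, 0, 0, 12, 0, 0, 0, 12, 0, 0, 0, 12, 0, 0, 0, 12, 0, 0, 0, 12, 0, 0, 0, 12, 0, 0, 0, 12, 0, 0, -2, 12, 0, 0, 0, 4, 0, 0]
  fingers: 0

```text
t: 15.25
tool_pos: [0.6433, -0.1005, 0.2191]
orientation: [-0.0, 0.714, 0.7, -0.0]
force: [-0.0, 0.7, -0.0]
finger_gap: 0.0898
grasp_force: 0.0
```

```bash
python3 look.py w4
```

```text
[ 281  162   74   70 2854]
body mm ((642.7029418945312, -95.17417907714844), (62.92375183105469, 64.14529418945312), 88.96786499023438)
```

View pics/w4.png

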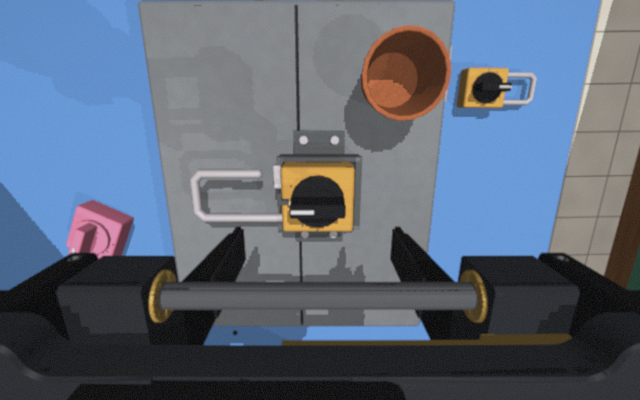

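The shackle is drawn clear: its +y leg ends at (260,173), short of the staple at (278,178); the pointer is still at the rib. Turn the gripper across the body's plain sides and go down.

Request:
send_rows:
  plan: [0, 0, 0, 7, 0, 0, 0, 7, 0, 0, 0, 7, 0, 0, 0, 7, 0, 0, 0, 7, 0, 0, 0, 7, 0, 0, 0, 7, 0, 0, 0, 7, 0, 0, 0, 7, 0, 0, 0, 7]

```text
t: 16.13
tool_pos: [0.6418, -0.1002, 0.2196]
orientation: [-0.0, 0.987, 0.161, -0.0]
force: [0.1, -0.3, -0.3]
finger_gap: 0.0948
grasp_force: 0.0
```

Request:
send_rows:
  plan: [0, 0, 0, 7, 0, 0, 0, 7, 0, 0, 0, 6, -3, -2.3, 0, 0, 0, 0, 10, 0, 0, 0, 10, 0, 0, 0, 10, 0, 0, 0, 10, 0, 0, 0, 10, 0, 0, 0, 0, 0]

```text
t: 16.97
tool_pos: [0.6386, -0.0978, 0.1668]
orientation: [-0.0, 1.0, -0.009, -0.002]
force: [-1.0, -0.7, -0.5]
finger_gap: 0.0953
grasp_force: 0.0
```

Request:
send_rows:
  plan: [0, 0, 10, 0, 0, 0, 10, 0, 0, 0, 10, 0, 0, 0, 8, 0, 0, 0, 5, 0, 0, 0, 4, 0, 0, 0, 3, 0, 0, 0, 2, 0, 0, 0, 0, 0, 0, 0, 0, 0]

```text
t: 17.8
tool_pos: [0.6397, -0.098, 0.1179]
orientation: [0.0, 1.0, -0.009, 0.0]
force: [-0.1, 0.4, 0.2]
finger_gap: 0.095
grasp_force: 0.0
```

Request:
send_rows:
  plan: [0, 0, 1, 0, 0, 0, 0, 0, 0, 0, 0, 0, 0, 0, 0, 0, 0, 0, 0, 0, 0, 0, 0, 0, 0, 0, 0, 0, 0, 0, 0, 0, 0, 0, 0, 0, 0, 0, 0, 0]
  fingers: 1
  newtons: 35

```text
t: 18.63
tool_pos: [0.6396, -0.098, 0.1167]
orientation: [0.0, 1.0, -0.009, 0.0]
force: [-0.3, -0.5, 1.2]
finger_gap: 0.0599
grasp_force: 35.0
```

Request:
send_rows:
  plan: [0, 0, 0, 0, 0, 0, 0, 0, 0, 0, -1, 0, 0, 0, -2, 0, 0, 0, -2, 0, 0, 0, -2, 0, 0, 0, -3, 0, 0, 0, -3, 0, 0, 0, -3, 0, 0, 0, -3, 0]
  newtons: 45

```text
t: 19.47
tool_pos: [0.6395, -0.098, 0.136]
orientation: [0.0, 1.0, -0.009, -0.0]
force: [0.7, -1.1, -4.2]
finger_gap: 0.0594
grasp_force: 45.0
```

Request:
send_rows:
  plan: [0, 0, -6, 0, 0, 0, -10, 0, 0, 0, -10, 0, 0, 0, -12, 0, 0, 0, -12, 0, 0, 0, -10, 0, 0, 0, -9, 0, 0, 0, -7, 0, 0, 0, -4, 0, 0, 0, -1, 0]

```text
t: 20.3
tool_pos: [0.6397, -0.098, 0.2174]
orientation: [0.0, 1.0, -0.009, 0.0]
force: [-0.3, 0.1, -5.1]
finger_gap: 0.0595
grasp_force: 45.0
```

Request:
send_rows:
  plan: [0, 0, 0, 0, 0, 0, 0, 0, 0, 0, 0, 0, 0, 0, 0, 0, 0, 0, 0, 0, 0, 0, 0, 0, 0, 0, 0, 0, 0, 0, 0, 0, 0, 0, 0, 0, 0, 0, 0, 0]

```text
t: 21.13
tool_pos: [0.6396, -0.098, 0.2166]
orientation: [0.0, 1.0, -0.009, 0.0]
force: [-0.6, -0.0, -4.8]
finger_gap: 0.0597
grasp_force: 45.0
```

```bash
python3 - <<'E'
from cell import capture
import cv2
p,_=capture("side");cv2.imwrite("pics/s2.png",cv2.resize(p[100:320,200:440],None,fx=2.5,fy=2.5))
E
```

```text
(no output)
```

View pics/s2.png

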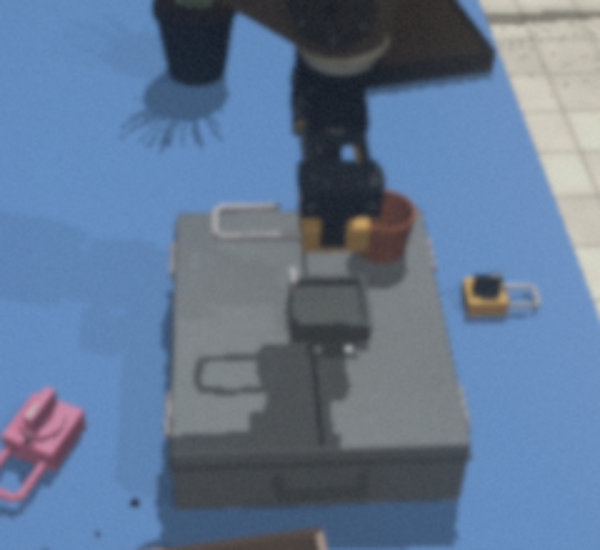

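The open padlock hangs level in the gripper at (335,235), with the shackle out at (245,220). The empty seat is below at (328,310), and the clay pot is untouched at (393,225). Handing in.

```bash
python3 -c "
from cell import job_done
print(job_done())"
```

```text
the job is handed in; nothing more can be done
None
```

I turned the dial three clicks to the rib, pulled the shackle to its stop and lifted the open padlock 100 mm off the hasp; it was handed in at about 21 s, still held in the gripper at 45 N, with the plant, planter and clay pot not disturbed.

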